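# Hold a spring clip gaping over the bare end of a glued facade panel

### The arm

A 6-joint arm with a two-finger parallel gripper is mounted at the origin on the work surface; the furniture and walls round the work are solid. World frame = base frame: x ahead of the robot, y to its left, z up, the work surface at z = 0. Lengths are in m, angles in degrees, forces in N, time in s.
With the tool pointing down it reaches from about 0.25 to 0.725 m from the base axis. Payload 9.7 kg.
Tool frame: the origin (TCP) lies between the finger pads; the fingertips stand 25 mm ahead of it and the grasp point (between the pads) lies 6 mm ahead of it; z points along the fingers, y is the line along which they close (so a half turn about z gives the same grasp; the last joint's range is limited). The gripper opens to 85 mm and grips with 20 to 120 N. Pads are 22 mm wide; open, the fingers measure 114 mm over their backs; the gripper's body (76 mm by 85 mm) begins 54 mm behind the grasp point. The pads swing forward as they close: fully open they stand 13 mm farther back than shut.
Start: joints at [68.354, 4.979, 10.078, 95.1, 0, 90], TCP at [0.203, 0.511, 0.256] pointing down, gripper open.
Joint ranges: [-179.16, 179.16], [-48.56, 103.87], [-65.8, 70.77], [-126.05, 130.52], [-82.76, 87.17], [-180, 180]. Speed limits (degrees/s): [127.2, 127.2, 147.25, 180, 180, 180].

### API

Orientations are given as [roll, pitch, yaw] about the fixed x, y, z axes, in that order (R = Rz(yaw) Ry(pitch) Rx(roll)).
In Python, from workcell import bot gives the robot as it stands. The module is installed in compiled form; this text tells all that it offers.
- The arm moves only by the shell command python3 -m pendant [FORCE], which reads ROWS from standard input. ROWS is a JSON list of rows, 1 to 5 of them, each written [[dx, dy, dz], turn, opening]: dx, dy, dz in parts of the range, where 1.0 means 1 m, then a turn about the tool's z in a scale on which 1.0 is 90 degrees, then the finger opening in m; each row is the pose to reach, as a shift and turn from the pose commanded when the command began, along the tool's axes at that moment; what a row does not reach only later rows make up. A row lasts 1/12 s, in which the tool goes at most 0.0417 m and 7.16 degrees, less where a joint would pass 70% of its speed; a pose out of reach is approached as far as the arm can. The fingers move at their own pace and stop on an object; FORCE is the grip in N (left out, the last holds). Time passes only in rows, so rows that do not move let the fingers close. It prints the time, the measured TCP pose, the force, the opening and the grip force at its end. Input that does not fit is refused with a message, and nothing moves.
- bot.get_obs(): the state, without advancing time (a new reading comes with each control period).
- bot.camera(name): name is "side" or "top" or "wrist"; returns the picture (384x512x3 uint8, blue, green, red); there is no depth.
- bot.camera_info(name): a dict with "mtx" (3x3 intrinsics, pixels), "extrinsics" (4x4, takes a point from camera to world coordinates). Camera axes: x right, y down, z forward; pixel columns grow to the right and rows downward; lengths in m; the calibration is good to about 2 mm. A picture is of the moment at which its call begins: read the wrist's pose just before it. camera_info takes no time and is no camera call; for the wrist camera it gives the pose at the moment of the call.
- bot.job_done(): hands the job in; it is judged then, once.
The state is a dict: "time": time; "q": joint angles; "qd": joint speeds; "joint_efforts": joint torques, N m; "ee_pos": TCP position; "tcp_rot": TCP orientation; "wrist_force": force on the tool from outside, world axes, zero at the start; "torque": the same for the moment, N m; "opening": finger opening in m; "grasp_force": force on a finger pad.
Only numpy, scipy, OpenCV 4.12 (cv2) and the standard library are available. Lean on these libraries where they do the work, as an engineer would, in place of code of your own. Each camera call takes 0.05 s, during which the arm holds its last target. There are 200 camera calls.

### The job

The two card layers of the facade panel have just been glued, and only one spring clip is on its top edge so far. Squeeze the spare red-handled spring clip open, take it off the rim of the white pot and hold it, spread wide, over the panel's top edge near whichever end is farther from the clip already there, with one jaw well down on each side of the card and the clip not touching it, so that I can still nudge the layers flush. Do not shift the pot, the panel or the other clip, and finish still holding the clip open there: do not let it close or let go.

Things in the scene. Friction and masses are not known exactly. Their poses are not given: they have to be found in the camera images.
- clip: Spare spring clip, upright on the pot's rim: two steel levers on a pin with a coil spring, red vinyl on handles and jaws, 60 g. Origin: middle of the pin; the 11 mm thick coil on it rests on the rim; z up to the handles, x the way handles and jaws spread, y along the pin and the rim. Jaws reach 40 mm below the pin, 22 mm wide along y. Held with its z up, it fits over the card's edge.
- clip_grip (a point): Between the spare clip's handles, 34 mm above its pin. The handles are 20 mm wide along y and flare upward: as it sits, 29 mm apart outside at 12 mm above the pin, 48 mm at their ends, 46 mm above it. Squeezing them along x opens the jaws: about 6 N to start, 10 to 15 N when fully squeezed (parallel, 20 mm apart outside, against a stop).
- clip_l (a joint): Opening of the spare clip: angle by which each of its two levers (they turn alike) is turned from shut. 0 = shut on nothing, 0.06 = clamped on the pot's wall, 0.36 rad = squeezed to the stop. Gap between the jaw tips: 80 mm x sin(angle), 28 mm at the stop.
- jaw_l (a point): Tip of the spare clip's jaw on its -x side: inner lower edge of the red pad, 40 mm below the pin when shut.
- jaw_r (a point): Tip of the spare clip's jaw on its +x side, likewise.
- pot: White oblong porcelain pot, 60 x 150 x 72 mm, loose, 0.3 kg. Origin: centre of its underside, z up. Its rim dips to 48 mm along the two long walls, which run along its y at x = -28 and +28 mm, 4 mm thick. The spare clip sits on the wall at x = -28 mm, within 20 mm of the middle.
- facade: Glued facade panel: white card with two rows of cut-out windows on grey card, together 6 mm thick (x), 220 mm long (y), top edge 140 mm above the desk; upright in a grooved timber batten 64 x 250 x 26 mm, loose, 0.8 kg. Origin: centre of the batten's underside, below the middle of the card; z up, white face towards -x.
- facade_top (a point): Middle of the panel's top edge (of its length and thickness), 140 mm above the panel's origin.
- set_clip (a joint): Where the clip already set sits on the panel's top edge: position along the panel's y in m from the middle (the card's ends are at -0.11 and +0.11). A clip like the spare one, closed on the card, 22 mm wide, standing 66 mm above the edge.
- set_clip_pin (a point): Pin of the clip already set on the panel, 20 mm above the top edge.
Not all that is in view belongs to the job. Several things have the shape of the clip; the one meant has the colours described above.

How it is judged:
By the outcome, as a careful person would: the job done as asked, in the order asked, and still so for the second after the job is handed in, while the arm keeps its last pose, push and grip.
It also fails if it takes over 32 s, if anything falls off the work surface, if the arm or the gripper's body presses on something with over 40 N, if the wrist force passes 120 N, or if a joint passes its speed limit or range.

## Working session

There is one attempt and no reset: what is moved stays moved. The work goes in short steps, Python scripts to look and compute and a shell command to move; the robot and the scene stay as the last step left them, time stands still between calls to the robot, and variables do not carry over. Pictures are saved under pics/ and viewed, at most 10 in all, crops included, and the job is handed in when it is done.

```bash
mkdir -p pics; cat > h.py <<'E'
import numpy as np, cv2
from workcell import bot
def snap(cam,name,crop=None,s=1):
    info=bot.camera_info(cam); im=bot.camera(cam)
    np.savez(f'pics/{name}.npz',im=im,K=info['mtx'],T=info['extrinsics'])
    return im
def ld(name):
    d=np.load(f'pics/{name}.npz'); return d['im'],d['K'],d['T']
def ray(name,u,v):
    _,K,T=ld(name); d=T[:3,:3]@np.linalg.solve(K,[u,v,1.]); return T[:3,3],d/np.linalg.norm(d)
def tri(*obs):
    A=np.zeros((3,3));b=np.zeros(3);R=[ray(*o) for o in obs]
    for o,d in R:
        P=np.eye(3)-np.outer(d,d);A+=P;b+=P@o
    x=np.linalg.solve(A,b);return x,[np.linalg.norm((np.eye(3)-np.outer(d,d))@(x-o)) for o,d in R]
def plane(name,u,v,z):
    o,d=ray(name,u,v);return o+d*(z-o[2])/d[2]
def proj(name,p):
    _,K,T=ld(name);c=K@(T[:3,:3].T@(np.array(p)-T[:3,3]));return c[:2]/c[2]
E
python3 - <<'E'
from h import *
a=snap('side','s0');b=snap('top','t0');w=snap('wrist','w0')
# top and side stacked in one picture, scaled to fit
m=np.vstack([np.hstack([a,b])]); cv2.imwrite('pics/a.png',cv2.resize(m,(800,300)))
cv2.imwrite('pics/t0.png',cv2.resize(b,(800,600),interpolation=cv2.INTER_CUBIC))
cv2.imwrite('pics/s0.png',cv2.resize(a,(800,600),interpolation=cv2.INTER_CUBIC))
for c in('side','top','wrist'):
    i=bot.camera_info(c);print(c,np.round(i['mtx'],1).tolist(),np.round(i['extrinsics'],3).tolist())
print(bot.get_obs())
E
```

```text
side [[363.5, 0.0, 253.2], [0.0, 363.5, 189.2], [0.0, 0.0, 1.0]] [[0.982, -0.11, 0.155, 0.358], [-0.189, -0.497, 0.847, -0.784], [-0.016, -0.861, -0.509, 0.55], [0.0, 0.0, 0.0, 1.0]]
top [[476.9, 0.0, 258.8], [0.0, 476.9, 200.4], [0.0, 0.0, 1.0]] [[-0.012, -0.982, 0.188, 0.292], [-1.0, 0.008, -0.022, -0.064], [0.021, -0.188, -0.982, 1.025], [0.0, 0.0, 0.0, 1.0]]
wrist [[284.5, 0.0, 258.7], [0.0, 284.5, 190.3], [0.0, 0.0, 1.0]] [[0.369, 0.89, 0.267, 0.136], [0.929, -0.353, -0.107, 0.538], [-0.001, 0.287, -0.958, 0.373], [0.0, 0.0, 0.0, 1.0]]
{'time': 0.15, 'q': array([6.83526947e+01, 5.00458368e+00, 1.00466921e+01, 9.51009743e+01,
       8.94652307e-05, 9.00000536e+01]), 'qd': array([ 0.12443938, -0.12259465,  0.13622491,  0.15836493, -0.00563931,
       -0.05631228]), 'joint_efforts': array([ 8.10261936e-04, -5.20763290e+01,  4.65045476e+01,  1.38891069e-02,
       -6.13173725e-06,  7.94152243e-06]), 'ee_pos': array([0.20283564, 0.51107224, 0.2557552 ]), 'tcp_rot': array([-1.79941134e+02, -8.94101360e-05,  1.58352641e+02]), 'wrist_force': array([ 0.27825457, -0.30887804, -0.25796641]), 'torque': array([-0.00918109, -0.01518682, -0.02081979]), 'grasp_force': 0.0, 'opening': 0.0851060830431655}
```

View pics/t0.png

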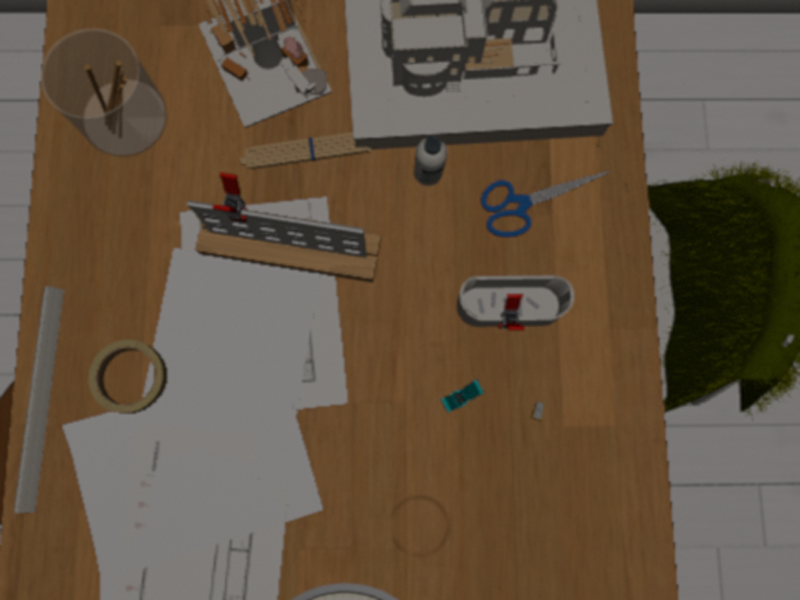

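View pics/s0.png

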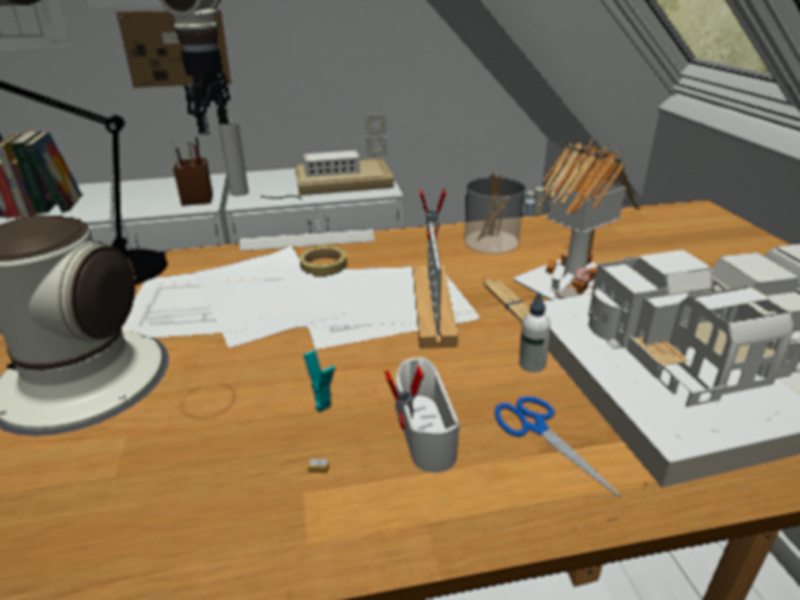

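The top view has the red spare clip on the near wall of the pot at about (512,312). The panel runs from (190,205) to (365,250), with the set clip near its left (+y) end at (232,200), so the goal is the right (-y) end. The teal clip at (462,396) is a decoy. Next I'll enlarge crops to measure.

```bash
python3 - <<'E'
from h import *
def crop(n,x,y,w,h,s):
    im=ld(n)[0]; c=cv2.resize(im[y:y+h,x:x+w],None,fx=s,fy=s,interpolation=cv2.INTER_CUBIC)
    c=np.clip(c.astype(float)*1.5,0,255).astype(np.uint8);return c
A=crop('t0',285,165,100,60,4);B=crop('t0',110,100,140,85,4)
C=crop('s0',235,215,75,90,4);D=crop('s0',255,110,55,120,4)
m=np.zeros((600,800,3),np.uint8)
# A: t0 off(285,165) at (0,0) 400x240 ; B at (0,250) 560x340 ; C at(560? )
C=C[:, :240]
m[0:240,0:400]=A;m[250:590,0:500]=B[:,:500]
m[0:120*4-0,580:800]=D
cv2.imwrite('pics/c1.png',m)
C=crop('s0',235,215,75,90,6);cv2.imwrite('pics/c2.png',C)
E
```

```text
(no output)
```

View pics/c1.png

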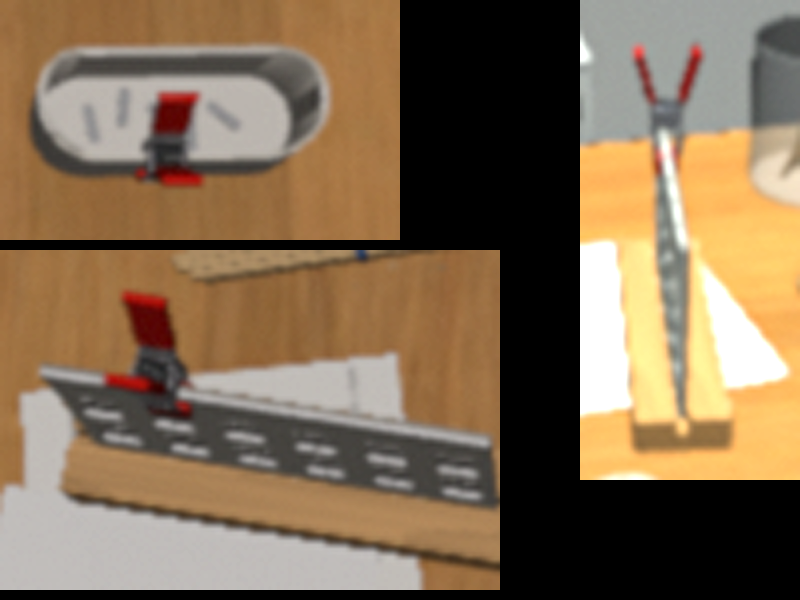

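View pics/c2.png

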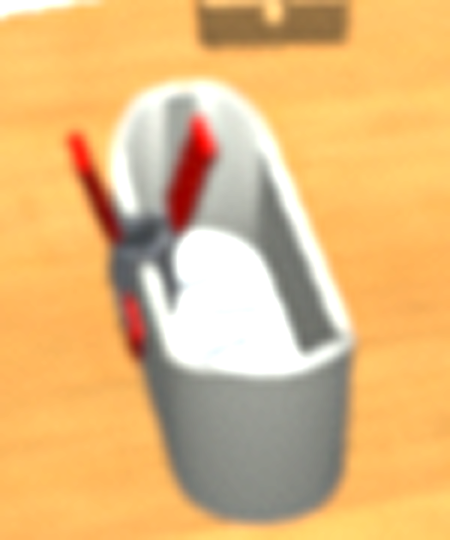

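Panel top right end: t0 (232.5,147.8), s0 (281.5,170). Panel top left end: t0 (120.5,130.2). Spare clip handle ends: t0 (329.5,189.2) and (330.5,210), s0 (269,236) and (247.5,238).

```bash
python3 - <<'E'
from h import *
p=lambda *a:print(*[np.round(x,4) for x in a])
p(*tri(('t0',232.5,147.8),('s0',281.5,170)))
p(plane('t0',232.5,147.8,.14),plane('t0',120.5,130.2,.14),plane('s0',281.5,170,.14))
p(*tri(('t0',329.5,189.2),('s0',269,236)))
p(*tri(('t0',330.5,210),('s0',247.5,238)))
p(plane('t0',329.5,189.2,.0995),plane('t0',330.5,210,.0995))
# pot outline ends top view  A(38,100),(328,95)
p(plane('t0',285+9.5,165+25,.072),plane('t0',285+82,165+24,.072))
E
```

```text
[ 0.5644 -0.0347  0.1445] [0.0009 0.0009]
[ 0.5649 -0.0345  0.14  ] [0.6015 0.1817 0.14  ] [ 0.5676 -0.026   0.14  ]
[ 0.4901 -0.2254  0.1028] [0.0003 0.0003]
[ 0.4474 -0.2253  0.1049] [0.0002 0.0002]
[ 0.4905 -0.2259  0.0995] [ 0.4485 -0.2262  0.0995]
[ 0.4953 -0.1588  0.072 ] [ 0.4962 -0.308   0.072 ]
```

The manual's scale: turns go in shares of 90 degrees. Converting my numbers, 35 degrees / 90 = 0.3889.

```bash

echo '[[[-0.026, -0.0293, 0], 0, 0.085], [[-0.052, -0.0586, 0], 0, 0.085], [[-0.078, -0.0879, 0], 0, 0.085], [[-0.104, -0.1172, 0], 0, 0.085], [[-0.13, -0.1465, 0], 0, 0.085]]' | python3 -m pendant
echo '[[[-0.026, -0.0293, 0], 0, 0.085], [[-0.052, -0.0586, 0], 0, 0.085], [[-0.078, -0.0879, 0], 0, 0.085], [[-0.104, -0.1172, 0], 0, 0.085], [[-0.13, -0.1465, 0], 0, 0.085]]' | python3 -m pendant
echo '[[[-0.026, -0.0293, 0], 0, 0.085], [[-0.052, -0.0586, 0], 0, 0.085], [[-0.078, -0.0879, 0], 0, 0.085], [[-0.104, -0.1172, 0], 0, 0.085], [[-0.13, -0.1465, 0], 0, 0.085]]' | python3 -m pendant
echo '[[[-0.026, -0.0293, 0], 0, 0.085], [[-0.052, -0.0586, 0], 0, 0.085], [[-0.078, -0.0879, 0], 0, 0.085], [[-0.104, -0.1172, 0], 0, 0.085], [[-0.13, -0.1465, 0], 0, 0.085]]' | python3 -m pendant
echo '[[[0, 0, 0], 0.0778, 0.085], [[0, 0, 0], 0.1556, 0.085], [[0, 0, 0], 0.2333, 0.085], [[0, 0, 0], 0.3111, 0.085], [[0, 0, 0], 0.3889, 0.085]]' | python3 -m pendant
echo '[[[0, 0, 0], 0.0778, 0.085], [[0, 0, 0], 0.1556, 0.085], [[0, 0, 0], 0.2333, 0.085], [[0, 0, 0], 0.3111, 0.085], [[0, 0, 0], 0.3667, 0.085]]' | python3 -m pendant
```

```text
time: 0.57
ee_pos: [0.2697, 0.3254, 0.2559]
tcp_rot: [-180.0, -0.0, 158.4]
wrist_force: [0.4, 0.4, -0.8]
opening: 0.0848
grasp_force: 0.0
time: 0.98
ee_pos: [0.3364, 0.1412, 0.2563]
tcp_rot: [180.0, 0.0, 158.4]
wrist_force: [1.2, 0.2, -0.0]
opening: 0.0849
grasp_force: 0.0
time: 1.4
ee_pos: [0.4033, -0.0433, 0.2563]
tcp_rot: [180.0, 0.0, 158.3]
wrist_force: [0.6, 0.8, -0.3]
opening: 0.0848
grasp_force: 0.0
time: 1.82
ee_pos: [0.4702, -0.2274, 0.2561]
tcp_rot: [180.0, -0.0, 158.3]
wrist_force: [1.3, 0.8, 1.2]
opening: 0.0854
grasp_force: 0.0
time: 2.23
ee_pos: [0.4699, -0.2254, 0.2559]
tcp_rot: [-180.0, -0.0, 123.0]
wrist_force: [1.0, 0.1, 0.4]
opening: 0.085
grasp_force: 0.0
time: 2.65
ee_pos: [0.47, -0.2253, 0.256]
tcp_rot: [-180.0, -0.0, 90.0]
wrist_force: [-0.4, -0.3, -0.2]
opening: 0.0852
grasp_force: 0.0
```

```bash
python3 -c "
from h import *
snap('wrist','w1')"
echo '[[[0, 0, 0.04], 0, 0.085], [[0, 0, 0.06], 0, 0.085], [[0, 0, 0.06], 0, 0.085]]' | python3 -m pendant
python3 -c "
from h import *
snap('wrist','w2')
a=ld('w1')[0];b=ld('w2')[0]
f=lambda im:np.clip(cv2.resize(im[90:380,150:360],(400,552),interpolation=cv2.INTER_CUBIC)*1.4,0,255).astype(np.uint8)
cv2.imwrite('pics/w12.png',np.hstack([f(a),f(b)]))
for n in('w1','w2'):print(proj(n,[.469,-.2255,.0995]),proj(n,[.469,-.2255,.0535]))
"
```

```text
time: 2.95
ee_pos: [0.4685, -0.2245, 0.1917]
tcp_rot: [-179.7, -0.2, 90.5]
wrist_force: [-0.8, 0.8, -1.3]
opening: 0.0849
grasp_force: 0.0
[257.09702652 181.33032544] [257.3468249  171.05144327]
[259.16901226 203.7245722 ] [259.40573165 187.50312358]
```

View pics/w12.png

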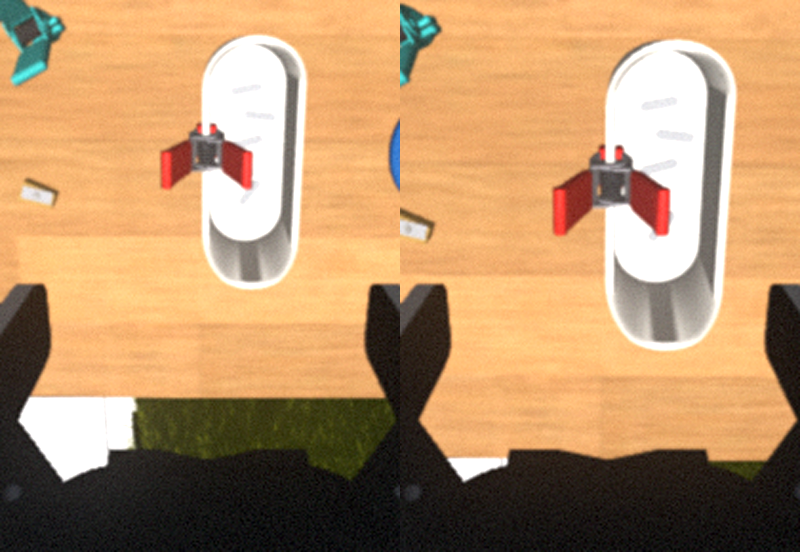

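Handle ends show in w1 at (166,169)/(248,170) and in w2 at (160,211)/(264,210), both crop pixels. They are level, so the clip's x lies along the closing axis.

```bash
python3 - <<'E'
from h import *
g=lambda n,x,y:(n,150+x/1.905,90+y/1.905)
for a,b in(((166,169),(160,211)),((248,170),(264,210)),((207,169.5),(212,210.5))):
    x,e=tri(g('w1',*a),g('w2',*b));print(np.round(x,4),np.round(e,4), plane(*g('w2',*b),.0995).round(4))
# pin/coil centre
x,e=tri(g('w1',207,150),g('w2',211,183));print(np.round(x,4),e, plane(*g('w2',211,183),.0535).round(4))
print(bot.get_obs()['ee_pos'],bot.get_obs()['tcp_rot'])
E
```

```text
[ 0.4497 -0.2216  0.1044] [0.0001 0.0001] [ 0.4494 -0.2233  0.0995]
[ 0.493  -0.2263  0.0881] [0.0001 0.0001] [ 0.4919 -0.2224  0.0995]
[ 0.4706 -0.2239  0.0964] [0. 0.] [ 0.4706 -0.2228  0.0995]
[ 0.4704 -0.2183  0.0742] [np.float64(0.0001778615849512466), np.float64(0.00017786158495118482)] [ 0.4703 -0.2241  0.0535]
[ 0.46900585 -0.22476731  0.19442237] [-1.79790279e+02 -1.03006252e-01  9.04573714e+01]
```

```bash

echo '[[[0, 0, 0.03], 0, 0.085], [[0, 0, 0.06], 0, 0.085], [[0, 0, 0.09], 0, 0.085], [[0, 0, 0.1025], 0, 0.085], [[0, 0, 0.1025], 0, 0.085]]' | python3 -m pendant
echo '[[[0, 0, 0], 0, 0.055], [[0, 0, 0], 0, 0.055], [[0, 0, 0], 0, 0.03], [[0, 0, 0], 0, 0.01], [[0, 0, 0], 0, 0]]' | python3 -m pendant 35
echo '[[[0, 0, 0], 0, 0], [[0, 0, 0], 0, 0], [[0, 0, 0], 0, 0], [[0, 0, 0], 0, 0]]' | python3 -m pendant
python3 -c "
from h import *
a=snap('wrist','w3');b=snap('side','s3')
f=lambda im,x,y:np.clip(cv2.resize(im[y:y+150,x:x+100],(400,600),interpolation=cv2.INTER_CUBIC)*1.4,0,255).astype(np.uint8)
cv2.imwrite('pics/g3.png',np.hstack([f(a,205,180),f(b,215,160)]))
"
```

```text
time: 3.42
ee_pos: [0.4692, -0.2249, 0.0923]
tcp_rot: [-179.8, -0.1, 90.4]
wrist_force: [0.4, 0.3, -0.5]
opening: 0.0849
grasp_force: 0.0
time: 3.83
ee_pos: [0.4725, -0.2264, 0.098]
tcp_rot: [179.6, 0.2, 90.4]
wrist_force: [1.5, -0.8, 19.4]
opening: 0.025
grasp_force: 12.4
time: 4.17
ee_pos: [0.4708, -0.2264, 0.0986]
tcp_rot: [179.8, 0.2, 90.3]
wrist_force: [-9.7, -0.4, 26.4]
opening: 0.0187
grasp_force: 33.4
```

View pics/g3.png

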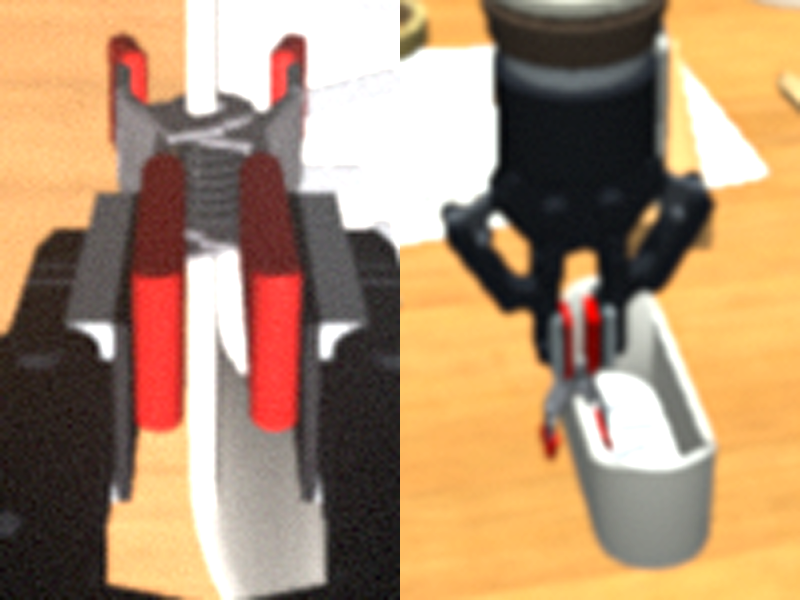

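The clip is squeezed to its stop. Both jaws are clear of the rim, on either side of the wall, so I'll lift straight up.

```bash

echo '[[[0, 0, -0.008], 0, 0], [[0, 0, -0.02], 0, 0], [[0, 0, -0.045], 0, 0], [[0, 0, -0.075], 0, 0], [[0, 0, -0.11], 0, 0]]' | python3 -m pendant
echo '[[[0, 0, -0.03], 0, 0], [[0, 0, -0.06], 0, 0], [[0, 0, -0.06], 0, 0], [[0, 0, -0.06], 0, 0]]' | python3 -m pendant
python3 - <<'E'
from h import *
a=snap('wrist','w4');b=snap('side','s4');t=snap('top','t4')
f=lambda im,x,y,w,h:np.clip(cv2.resize(im[y:y+h,x:x+w],(400,300),interpolation=cv2.INTER_CUBIC)*1.4,0,255).astype(np.uint8)
cv2.imwrite('pics/g4.png',np.vstack([np.hstack([f(a,160,150,200,150),f(b,200,110,160,120)]),np.hstack([f(b,205,205,120,90),f(ld('s0')[0],205,205,120,90)])]))
o=bot.get_obs();print(o['ee_pos'],o['tcp_rot'],o['wrist_force'],o['opening'])
E
```

```text
time: 4.68
ee_pos: [0.4695, -0.225, 0.2049]
tcp_rot: [-179.9, -0.0, 90.4]
wrist_force: [0.1, -0.3, -0.6]
opening: 0.0183
grasp_force: 35.4
time: 5.02
ee_pos: [0.4708, -0.2255, 0.2663]
tcp_rot: [179.8, 0.1, 90.4]
wrist_force: [0.8, -0.0, -0.8]
opening: 0.0186
grasp_force: 35.4
[ 0.46979804 -0.22513625  0.2628187 ] [-1.79920196e+02 -3.99289859e-02  9.03586361e+01] [-0.39027401 -0.58156324 -1.31822631] 0.018392601240390556
```

View pics/g4.png

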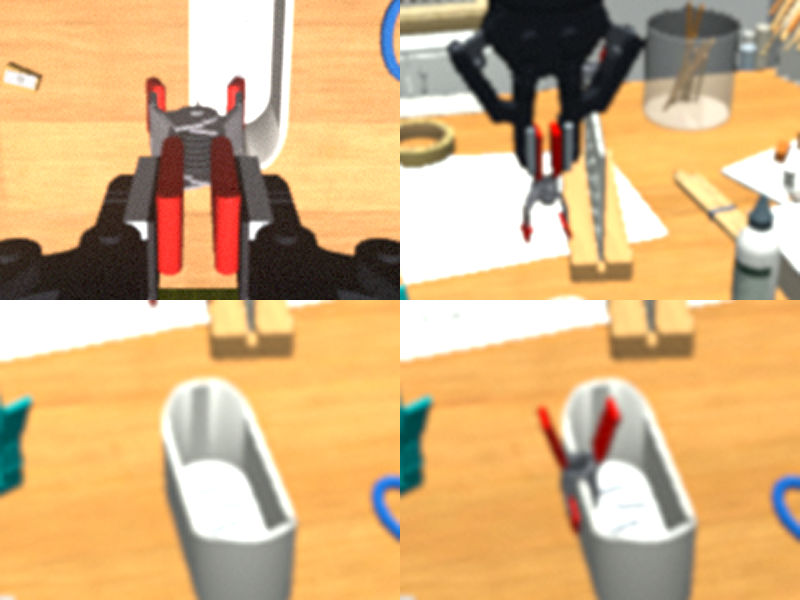

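```bash
python3 - <<'E'
from h import *
def yp(n,u,v,y):
    o,d=ray(n,u,v);return (o+d*(y-o[1])/d[1]).round(4)
y=-.2365
for u,v in((258.8,185.2),(250.8,206),(266.8,204.4)):print(yp('s4',u,v,y),yp('s4',u,v,-.225))
for nm,u,v in(('pin',258.8,185.2),):
    pass
# wrist lateral: at z ~.181 jaw tips, z .264 handle tops
for u,v,z in((237.5,192.5,.181),(278.5,192.5,.181),(160+85,150+135,.264),(160+114,150+135,.264)):print(plane('w4',u,v,z).round(4))
print(tri(('w4',258,192.5),('s4',258.8,205.2)))
E
```

```text
[ 0.4685 -0.2365  0.2282] [ 0.4708 -0.225   0.2214]
[ 0.4533 -0.2365  0.1863] [ 0.4553 -0.225   0.1786]
[ 0.4832 -0.2365  0.1856] [ 0.4858 -0.225   0.1779]
[ 0.456  -0.2157  0.181 ]
[ 0.4866 -0.2156  0.181 ]
[ 0.4649 -0.2373  0.264 ]
[ 0.4791 -0.2372  0.264 ]
(array([ 0.47158683, -0.21799567,  0.1736431 ]), [np.float64(0.00030958322536436475), np.float64(0.00030958322536423465)])
```

In the tool's units: 10 degrees / 90 = 0.1111.

```bash

echo '[[[0.03, 0.014, 0], 0, 0], [[0.065, 0.03, 0], 0, 0], [[0.1, 0.047, 0], 0, 0], [[0.135, 0.063, 0], 0, 0], [[0.17, 0.08, 0], 0, 0]]' | python3 -m pendant
echo '[[[0.025, 0.012, 0], 0.0556, 0], [[0.0414, 0.0193, 0], 0.1111, 0], [[0.0414, 0.0193, 0], 0.1111, 0], [[0.0414, 0.0193, 0], 0.1111, 0], [[0.0414, 0.0193, 0], 0.1111, 0]]' | python3 -m pendant
python3 - <<'E'
from h import *
a=snap('wrist','w5');b=snap('side','s5');t=snap('top','t5')
f=lambda im,x,y,w,h,W,H:np.clip(cv2.resize(im[y:y+h,x:x+w],(W,H),interpolation=cv2.INTER_CUBIC)*1.2,0,255).astype(np.uint8)
cv2.imwrite('pics/g5.png',np.hstack([f(a,190,80,140,210,400,600),f(b,240,90,80,120,400,600)]))
o=bot.get_obs();print(o['ee_pos'],o['tcp_rot'],o['wrist_force'],o['opening'])
E
```

```text
time: 5.58
ee_pos: [0.5489, -0.0531, 0.2626]
tcp_rot: [-179.9, -0.0, 90.3]
wrist_force: [0.1, -0.3, -1.6]
opening: 0.0182
grasp_force: 35.4
time: 6.0
ee_pos: [0.5676, -0.0137, 0.263]
tcp_rot: [-179.9, 0.0, 80.5]
wrist_force: [-0.2, -0.7, -1.2]
opening: 0.0186
grasp_force: 35.4
[ 0.56765576 -0.01427156  0.26374294] [-1.79989387e+02  7.68017110e-03  8.03275241e+01] [ 0.89107329 -0.79787654 -0.07241763] 0.018360116407582967
```

View pics/g5.png

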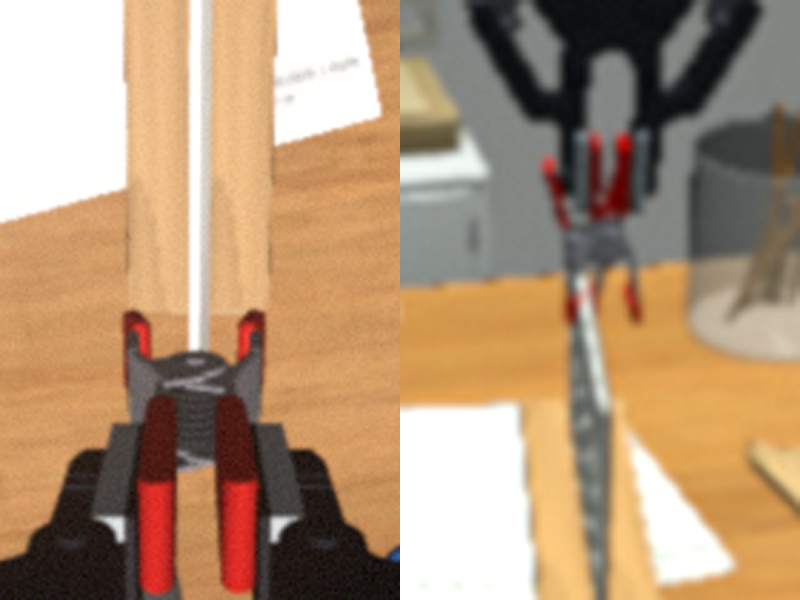

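Card centred on about 200.5 (crop px), jaws on about 194.5, axis parallel. I'll compute the perpendicular offset.

```bash
python3 - <<'E'
from h import *
g=lambda x,y:('w5',190+x/2.857,80+y/2.857)
n=np.array([.986,-.167,0]); 
for nm,x,y,z in(('card300',200.5,300,.14),('card340',199.5,340,.14),('card20',200.5,20,.14),('card160',200.5,160,.14),('jawL',137,318,.181),('jawR',251,318,.181),('pin',196,395,.219),('hL',156,530,.264),('hR',237,530,.264)):
    p=plane(*g(x,y),z);print(nm,p.round(4),(n@p).round(4))
c=plane('t0',232.5,147.8,.14);c2=plane('t0',120.5,130.2,.14);print(n@c,n@c2)
o=bot.get_obs();print(n@o['ee_pos'])
# jaw tips from side with depth from y plane
E
```

```text
card300 [ 0.5703 -0.0087  0.14  ] 0.5638
card340 [ 0.5679 -0.0214  0.14  ] 0.5635
card20 [0.5837 0.0712 0.14  ] 0.5636
card160 [0.5773 0.0332 0.14  ] 0.5637
jawL [0.5552 0.0006 0.181 ] 0.5474
jawR [ 0.5841 -0.0042  0.181 ] 0.5766
pin [ 0.5693 -0.0075  0.219 ] 0.5626
hL [ 0.5622 -0.0114  0.264 ] 0.5562
hR [ 0.5752 -0.0136  0.264 ] 0.5694
0.5627272788699619 0.5627522065503993
0.5620919286289424
```

```bash

echo '[[[0, 0.0015, 0], 0, 0], [[0, 0.0015, 0.015], 0, 0], [[0, 0.0015, 0.03], 0, 0], [[0, 0.0015, 0.045], 0, 0], [[0, 0.0015, 0.052], 0, 0]]' | python3 -m pendant
echo '[[[0, 0, 0.005], 0, 0], [[0, 0, 0.01], 0, 0], [[0, 0, 0.01], 0, 0], [[0, 0, 0.01], 0, 0], [[0, 0, 0.01], 0, 0]]' | python3 -m pendant
python3 - <<'E'
from h import *
a=snap('wrist','w6');b=snap('side','s6');t=snap('top','t6')
f=lambda im,x,y,w,h,W,H:np.clip(cv2.resize(im[y:y+h,x:x+w],(W,H),interpolation=cv2.INTER_CUBIC)*1.2,0,255).astype(np.uint8)
cv2.imwrite('pics/g6.png',np.hstack([f(a,200,130,120,180,400,600),f(b,250,110,70,105,400,600)]))
for n0,n1,r in(('s0','s6',(240,300,60,150)),('t0','t6',(120,200,60,170))):pass
o=bot.get_obs();print(o['ee_pos'],o['tcp_rot'],o['wrist_force'],o['opening'])
E
```

```text
time: 6.57
ee_pos: [0.569, -0.0141, 0.21]
tcp_rot: [-179.9, 0.0, 80.3]
wrist_force: [-0.5, -0.5, -0.1]
opening: 0.0185
grasp_force: 35.4
time: 6.98
ee_pos: [0.5698, -0.0135, 0.2025]
tcp_rot: [179.9, -0.0, 80.4]
wrist_force: [0.7, -0.0, -0.4]
opening: 0.0186
grasp_force: 35.4
[ 0.56972897 -0.01348901  0.20232724] [ 1.79953440e+02 -6.89850058e-03  8.03573136e+01] [-0.50897227  0.17517718 -0.73548269] 0.018277114423123797
```

View pics/g6.png

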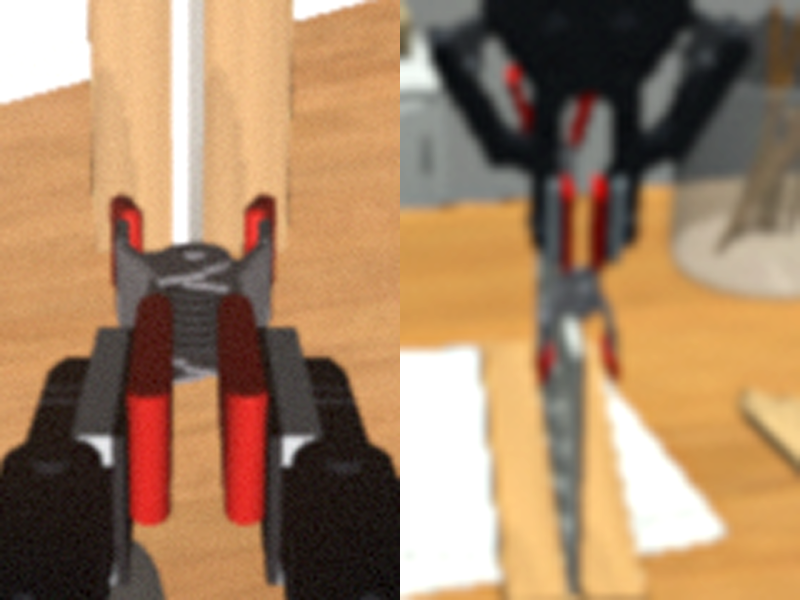

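```bash
python3 - <<'E'
from h import *
g=lambda x,y:('w6',200+x/3.333,130+y/3.333)
n=np.array([.986,-.167,0]); 
for nm,x,y,z in(('cardL230',170,230,.14),('cardR230',204,230,.14),('cardL20',171,20,.14),('cardR20',205,20,.14),('jawLout',110,210,.12),('jawRout',275,210,.12),('jawLin',138,240,.12),('jawRin',247,240,.12),('pin',193.5,260,.157),('hL',149,480,.203),('hR',244,480,.203)):
    p=plane(*g(x,y),z);print(nm,p.round(4),(n@p).round(4))
print(n@bot.get_obs()['ee_pos'])
# card top line and height from w5 vs w6? side: card near-end top
# image difference of panel / set clip between first and last top frame
a=ld('t0')[0].astype(int);b=ld('t6')[0].astype(int)
E
```

```text
cardL230 [ 5.677e-01 -4.000e-04  1.400e-01] 0.5598
cardR230 [ 0.5744 -0.0015  0.14  ] 0.5666
cardL20 [0.5752 0.0405 0.14  ] 0.5604
cardR20 [0.5815 0.0394 0.14  ] 0.5667
jawLout [ 0.5538 -0.      0.12  ] 0.546
jawRout [ 0.5897 -0.0062  0.12  ] 0.5825
jawLin [ 0.5586 -0.008   0.12  ] 0.5521
jawRin [ 0.5826 -0.012   0.12  ] 0.5764
pin [ 0.5724 -0.0013  0.157 ] 0.5646
hL [ 0.5635 -0.0161  0.203 ] 0.5583
hR [ 0.5768 -0.0184  0.203 ] 0.5718
0.5640054274886054
```

```bash
echo '[[[0, -0.001, 0], 0, 0], [[0, -0.001, 0], 0, 0], [[0, -0.001, 0], 0, 0], [[0, -0.001, 0], 0, 0]]' | python3 -m pendant
python3 - <<'E'
from h import *
def yp(n,u,v,y):
    o,d=ray(n,u,v);return (o+d*(y-o[1])/d[1]).round(4)
g=lambda x,y:(250+(x-400)/5.714,110+y/5.714)
print('tipR',yp('s6',*g(612,379),-.025),'tipL',yp('s6',*g(545,383),-.025),'card',yp('s6',*g(573,318),-.0345),'pin',yp('s6',*g(575,290),-.025))
a=snap('wrist','w7');b=snap('side','s7');t=snap('top','t7')
f=lambda im,x,y,w,h,W,H:np.clip(cv2.resize(im[y:y+h,x:x+w],(W,H),interpolation=cv2.INTER_CUBIC)*1.2,0,255).astype(np.uint8)
t0=ld('t0')[0]
cv2.imwrite('pics/g7.png',np.hstack([f(b,260,140,40,60,400,600),np.vstack([f(t0,110,110,140,105,400,300),f(t,110,110,140,105,400,300)])]))
E
```

```text
time: 7.47
ee_pos: [0.5685, -0.0134, 0.2018]
tcp_rot: [180.0, -0.0, 80.4]
wrist_force: [0.7, -0.1, -0.6]
opening: 0.0184
grasp_force: 35.4
tipR [ 0.5827 -0.025   0.1202] tipL [ 0.5529 -0.025   0.1217] card [ 0.562  -0.0345  0.1566] pin [ 0.5651 -0.025   0.1647]
```

View pics/g7.png

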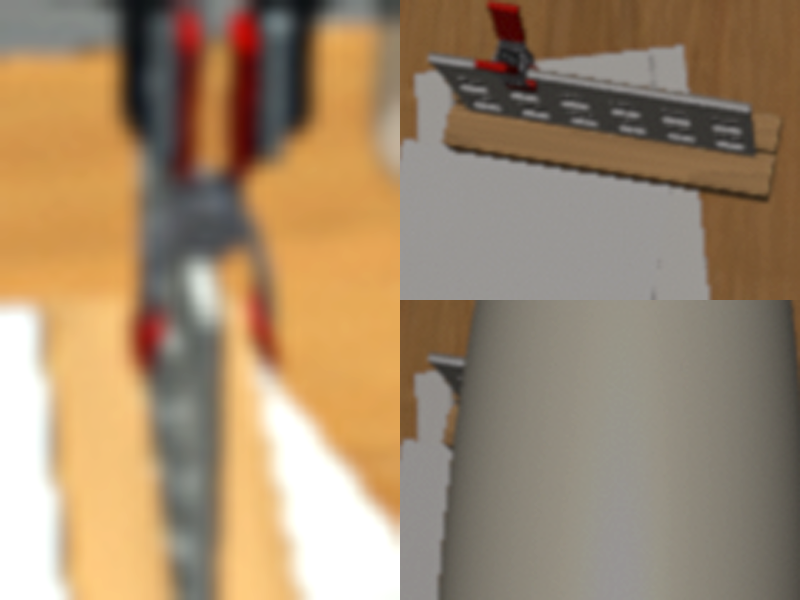

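The jaw tips straddle the card about 20 mm below its edge, centred on it. The panel is unmoved and there is no contact force. I'll go 2 mm deeper for margin and hand in.

```bash
echo '[[[0, 0, 0.002], 0, 0], [[0, 0, 0.002], 0, 0], [[0, 0, 0.002], 0, 0], [[0, 0, 0.002], 0, 0], [[0, 0, 0.002], 0, 0]]' | python3 -m pendant && python3 -c "
from workcell import bot
print(bot.job_done())"
```

```text
time: 8.03
ee_pos: [0.5685, -0.0134, 0.1998]
tcp_rot: [-180.0, -0.0, 80.4]
wrist_force: [0.1, -0.2, -0.2]
opening: 0.0184
grasp_force: 35.4
the job is handed in; nothing more can be done
None
```

The job is handed in at 8.0 s: the red clip is held open over the panel's top edge near the end farther from the set clip, with one jaw about 20 mm down on each side of the card. The wrist force stayed near zero over the panel, the pot looked unmoved after the lift, and the arm hid most of the panel and the set clip in the last check (the panel's visible end had not moved).

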